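# Seat the tube strip, shut the cycler and start it

## Task

Get the little thermal cycler running: press the tube strip that is standing proud in its block down until it is fully seated, then push the heated lid over and down until it is fully shut, and then press the large oblong start key fully and take your finger off it. Don't press the small round stop key, don't pull the strip up, and leave the other things on the bench where they are.

Things in the scene. Friction and masses are not known exactly. Their poses are not given: they have to be found in the camera images.
- cycler: Thermal cycler, a light grey instrument 245 (x) by 180 (y) mm, fixed; origin at the centre of its underside on the bench; -x is its front, towards the robot, z up. Places (x, y, z) below are in this frame, in mm. Deck at z 85: keys and display on its front part (x -122 to -45); then the metal 24-well block (centre x 5, y 0, top z 80) in a recess 70 (x) by 96 (y), 5 deep; lid hinged behind it.
- lid (a joint): Angle of the heated lid in rad: 0 = fully shut, flat on the deck; 1.57 = upright; 1.8 = end stop; starts at 1.35 to 1.65. The hinge is stiff (friction 0.65 N m; lid 0.5 to 0.7 kg): the lid stays wherever it is left and must be pushed all the way down; at most about 6 N at its front edge.
- lid_hinge (a point): Fixed point on the lid's hinge axis, midway across, at (105, 0, 87); the axis runs along the cycler's y. The lid is a white slab 170 wide, 38 thick, 150 long from axis to front edge, its underside through the axis. Shut it covers x -45 to 105, z 87 to 125, and a grey lip 64 wide, 12 deep, sticks out of its front edge. Open, its outer face (the top when shut) looks away from the robot, to +x.
- lid_edge (a point): Middle of the front edge of the lid's outer (top) face, 150 mm along the lid from the hinge axis and 38 mm out: at (-45, 0, 125) when shut, about 240 mm above the bench when open. Its axes turn with the lid: x from front edge to hinge, z out of the outer face.
- strip (a joint): How far the tube strip stands up out of its seated position, in m: 0 = fully seated, starts at 0.006 to 0.010, 0.03 at most. It slides straight up and down in its wells with about 3 N of friction.
- strip_top (a point): Centre of the top of the tube strip: eight small white capped tubes in a row, 71 mm long (along the cycler's y) and 7.5 mm wide, in the middle row of the block, at x = 5, y = 0; seated, its top is at z = 86, 1 mm above the deck.
- start_key (a joint): Travel of the start key in m: 0 = up, 0.005 = fully down; springs back; 0.8 N starts it moving, about 5 N takes it fully down.
- start_top (a point): Centre of the top of the start key, the large oblong grey key, 20 (x) by 34 (y) mm, 7 mm proud of the deck, at (-88, -58, 92) in the cycler's frame: right of the display as seen from the robot.
- stop_key (a joint): Travel of the stop key in m, 0 = up, 0.005 = down; same spring. Not to be pressed.
- stop_top (a point): Centre of the top of the stop key, the small round grey key 15 mm across, at (-88, 58, 92) in the cycler's frame: left of the display.
- strip_rack: Green tube rack holding four white tube strips, 85 x 125 mm, 32 high, left of the cycler towards the robot; loose bystander, to be left alone; origin at the centre of its underside
- spare_rack: Empty yellow tube rack, 85 x 125 mm, 30 high, right of the cycler towards its rear; loose bystander, to be left alone; origin at the centre of its underside
- tip_box: Clear pipette tip box with a green deck of tips, 85 x 125 mm, 65 high, its clear lid standing open at its far side to about 145 high, left of the cycler; loose bystander, to be left alone; origin at the centre of its underside
- pipette: Light grey micropipette lying on its side, 220 long, about 35 wide, 22 high, right of the cycler towards the robot; loose bystander, to be left alone; origin under the lower end of its grip, at bench height
- timer: Small square bench timer, 66 x 66 mm, 18 high, behind and right of the cycler; loose bystander, to be left alone; origin at the centre of its underside
- marker: Black marker pen lying close along the cycler's right side, 142 long, 12 thick; loose bystander, to be left alone; origin on its underside near the middle
- bottle: Small reagent bottle with a blue cap, 56 mm across, 125 high, behind and left of the cycler; loose bystander, to be left alone; origin at the centre of its underside

How it is judged:
By the outcome, as a careful person would: the job done as asked, in the order asked, and still so for the second after the job is handed in, with the robot touching nothing.
It also fails if it takes over 54 s, if anything falls off the work surface, if the arm or the gripper's body presses on something with over 40 N, if the wrist force passes 120 N, or if a joint passes its speed limit or range.

## Robot

A 7-joint arm with a two-finger parallel gripper is mounted at the origin on the work surface. World frame = base frame: x ahead of the robot, y to its left, z up, the work surface at z = 0. Lengths are in m, angles in degrees, forces in N, time in s.
With the tool pointing down it reaches from about 0.4 to 0.875 m from the base axis. Payload 4.4 kg.
Tool frame: the origin (TCP) lies on the centre line of the jaws, within the pads' length; the fingertips stand 14 mm ahead of it and the grasp point (between the pads) lies 5 mm behind it (arm.tcp_to_tips is the distance from the TCP to the fingertips, in m); z points along the fingers, y is the line along which they close (so a half turn about z gives the same grasp; the last joint's range is limited). The gripper opens to 85 mm and grips with 20 to 120 N. Pads are 22 mm wide; open, the fingers measure 114 mm over their backs; the gripper's body (76 mm by 85 mm) begins 54 mm behind the grasp point. The pads swing forward as they close: fully open they stand 13 mm farther back than shut.
Start: joints at [-71.093, 36.005, 2.206, 86.941, -1.547, 57.084, -1.146], TCP at [0.251, 0.6, 0.245] pointing down, gripper open.
Joint ranges: [-175.42, 175.42], [-21.48, 121.26], [-71.46, 75.88], [10.55, 141.38], [-63.04, 243.04], [13.31, 113.54], [-168.57, 168.57]. Speed limits (degrees/s): [147.25, 147.25, 180, 180, 180, 180, 180].

## Interface

Orientations are given as [roll, pitch, yaw] about the fixed x, y, z axes, in that order (R = Rz(yaw) Ry(pitch) Rx(roll)).
In Python, from cell import read_state, vision, arm gives the robot as it stands.
- The arm moves only by the tool servo_tool, never from a script. Its argument "plan" is a list of rows, each a list of 5 numbers: the shift along the world's x, y, z in mm, then the turn about the world's z in rad, then the finger opening in mm, from 0 to 85.4. In form: [[tx, ty, tz, turn, gripper], ...]. A call has 1 to 5 rows; each row shifts and turns the commanded pose from where the row before left it; what a row does not reach is not made up. A row lasts 1/8 s, in which the tool goes at most 62.5 mm and 10.7 degrees, less where a joint would pass 70% of its speed; a pose out of reach is approached as far as the arm can. A call with a gripper value outside its range is refused whole. The fingers move at their own pace and stop on an object; the grip force is fixed at half the most. Time passes only in rows, so rows that do not move let the fingers close. It gives the time, the measured TCP pose, the force, the opening and the grip force at its end, in the units of the state.
- read_state(): the state, without advancing time (a new reading comes with each control period).
- vision.snapshot(name): name is "scene" or "side" or "wrist"; returns the picture (384x512x3 uint8, red, green, blue); there is no depth.
- vision.camera_info(name): a dict with "fx", "fy", "cx", "cy" (pixels), "origin" and "orientation" of the camera in the world. Camera axes: x right, y up, looking along -z (the intrinsics and any distortion apply to the point x, -y, -z); pixel columns grow to the right and rows downward; lengths in m; the calibration is good to about 2 mm. A picture is of the moment at which its call begins: read the wrist's pose just before it. camera_info takes no time and is no camera call; for the wrist camera it gives the pose at the moment of the call.
- arm.close_job(): hands the job in; it is judged then, once.
The state is a dict: "clock": time; "joint_positions": joint angles; "qd": joint speeds; "joint_torque": joint torques, N m; "tcp_pos": TCP position; "eef_rot": TCP orientation; "force": force on the tool from outside, world axes, zero at the start; "moment": the same for the moment, N m; "finger_gap": finger opening in m; "gripper_force": force on a finger pad.
Only numpy, scipy, OpenCV 4.12 (cv2) and the standard library are available. Lean on these libraries where they do the work, as an engineer would, in place of code of your own. Each camera call takes 0.05 s, during which the arm holds its last target. There are 200 camera calls.

## Working session

There is one attempt and no reset: what is moved stays moved. The work goes in short steps, Python scripts to look and compute and a tool call to move; the robot and the scene stay as the last step left them, time stands still between calls to the robot, and variables do not carry over. Pictures are saved under pics/ and viewed, at most 10 in all, crops included, and the job is handed in when it is done.

Besides the shell and the picture viewer there is one more tool, called after ">>>" in YAML: its name, and indented under it one key for each argument. servo_tool: Moves the arm, as the interface text tells. Its arguments: {"type":"object","properties":{"plan":{"type":"array","items":{"type":"array","items":{"type":"number"}}}},"required":["plan"]}

```bash
mkdir -p pics; python3 - <<'E'
from cell import read_state, vision, arm
import cv2,numpy as np
s=read_state();print(s['clock'],s['tcp_pos'],s['eef_rot'],s['finger_gap'],arm.tcp_to_tips)
a=[]
for n in('scene','side'):
    im=vision.snapshot(n);cv2.imwrite(f'pics/{n}0.png',im[:,:,::-1]);print(n,vision.camera_info(n))
print(vision.camera_info('wrist'))
E
```

```text
0.0 [0.25035374 0.59920795 0.2443915 ] [-1.79892001e+02  2.01423451e-03  1.57320497e+02] 0.08555435237568965 0.014
scene {'fx': 362.5994357436502, 'fy': 362.5994357436502, 'cx': 244.55908847188033, 'cy': 187.3269823629346, 'origin': array([1.0479509 , 0.38461546, 0.78851082]), 'orientation': array([ 39.02966003,   0.64998588, 124.73954233])}
side {'fx': 348.55152881268305, 'fy': 348.55152881268305, 'cx': 254.1096780047066, 'cy': 188.49672355358294, 'origin': array([ 0.56962544, -0.6405063 ,  0.46781123]), 'orientation': array([61.36348657,  0.61132503, -0.61918042])}
{'fx': 315.60388465227953, 'fy': 315.60388465227953, 'cx': 255.98584078261618, 'cy': 192.66667009525952, 'origin': array([0.18927202, 0.62308337, 0.37332594]), 'orientation': array([-15.15361092,   0.10350075,  67.31681559])}
```

View pics/scene0.png

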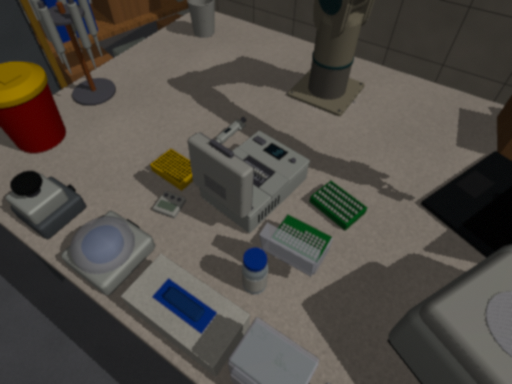

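View pics/side0.png

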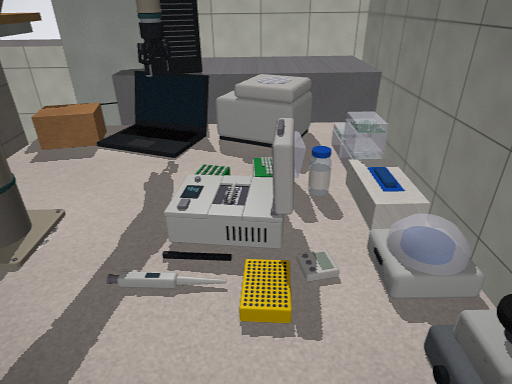

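The scene view shows the cycler at about (250,170) with the lid upright. In the side view the start key is near (184,204) and the stop key near (197,179). I'll zoom in on both.

```bash
python3 - <<'E'
import cv2,numpy as np
a=cv2.imread('pics/scene0.png')[110:230,180:320];b=cv2.imread('pics/side0.png')[110:250,160:300]
f=lambda i:cv2.resize(i,None,fx=2.8,fy=4.2 if 0 else 2.8,interpolation=cv2.INTER_CUBIC)
a=f(a);b=f(b);a=cv2.copyMakeBorder(a,0,b.shape[0]-a.shape[0],0,0,cv2.BORDER_CONSTANT)
cv2.imwrite('pics/z0.png',np.hstack([a,b]))
E
```

```text
(no output)
```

View pics/z0.png

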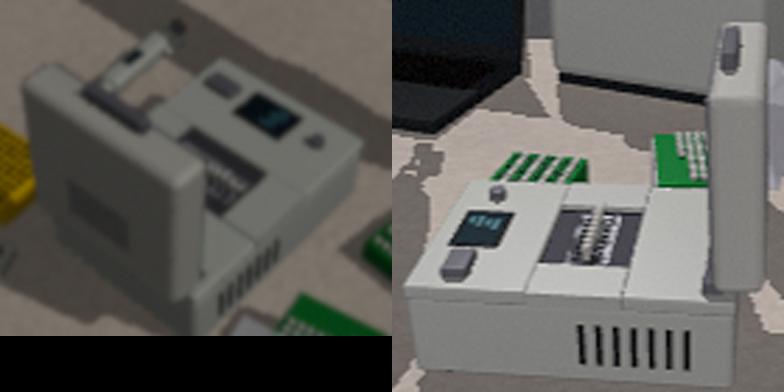

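The zoom shows these positions in full-frame pixels. In the scene view, start is at (259.3,139.6), stop at (292.5,160) and the front deck corners at (258.9,130.7) and (309.3,160.7). In the side view, start is at (183.6,202.9), stop at (197.5,178.2) and the front right corner at (165.4,213.6).

```bash
cat > h.py <<'E'
import numpy as np
from scipy.spatial.transform import Rotation as R
from cell import vision
def ray(c,u,v):
    d=np.array([(u-c['cx'])/c['fx'],-(v-c['cy'])/c['fy'],-1.])
    return np.array(c['origin']),R.from_euler('xyz',c['orientation'],degrees=True).apply(d)
def onz(c,u,v,z):
    o,d=ray(c,u,v);return o+d*(z-o[2])/d[2]
def tri(r):
    A=0;b=0
    for o,d in r:
        d=d/np.linalg.norm(d);P=np.eye(3)-np.outer(d,d);A=A+P;b=b+P@o
    return np.linalg.solve(A,b)
E
python3 - <<'E'
from h import *
np.set_printoptions(precision=4,suppress=True)
S=vision.camera_info('scene');D=vision.camera_info('side')
for n,c,u,v,z in[('st',S,259.3,139.6,.092),('sp',S,292.5,160,.092),('fr',S,258.9,130.7,.085),('fl',S,309.3,160.7,.085),('st',D,183.6,202.9,.092),('sp',D,197.5,178.2,.092),('fr',D,165.4,213.6,.085)]:print(n,onz(c,u,v,z))
print(tri([ray(S,259.3,139.6),ray(D,183.6,202.9)]),tri([ray(S,292.5,160),ray(D,197.5,178.2)]))
# start->cycler
st=onz(D,183.6,202.9,.092);sp=onz(D,197.5,178.2,.092);st2=onz(S,259.3,139.6,.092);sp2=onz(S,292.5,160,.092)
for a,b in((st,sp),(st2,sp2)):
    y=(b-a)[:2];L=np.hypot(*y);th=np.arctan2(-y[0],y[1]);x=np.array([np.cos(th),np.sin(th)]);print(L,np.degrees(th),'origin',(a+b)[:2]/2+.088*x,'block',(a+b)[:2]/2+.093*x)
E
```

```text
st [ 0.4258 -0.0068  0.092 ]
sp [0.4416 0.1079 0.092 ]
fr [ 0.3896 -0.0318  0.085 ]
fl [0.4128 0.1431 0.085 ]
st [ 0.4243 -0.0108  0.092 ]
sp [0.4385 0.1032 0.092 ]
fr [ 0.3915 -0.0405  0.085 ]
[ 0.4238 -0.0079  0.0901] [0.4384 0.1069 0.0896]
0.11490266578211171 -7.081469626279936 origin [0.5187 0.0353] block [0.5237 0.0347]
0.11573251417783455 -7.828517131497006 origin [0.5209 0.0386] block [0.5259 0.0379]
```

>>> servo_tool:
  plan:
    - [23,-56,2,0.0265,0]
    - [23,-56,2,0.0265,0]
    - [23,-56,2,0.0265,0]
    - [23,-56,2,0.0265,0]
    - [23,-56,2,0.0265,0]

```text
clock: 0.72
tcp_pos: [0.3661, 0.3178, 0.2552]
eef_rot: [-180.0, 0.0, 165.0]
force: [0.9, -0.1, 0.5]
finger_gap: -0.0001
gripper_force: 0.0
```

>>> servo_tool:
  plan:
    - [23,-56,2,0.0265,0]
    - [23,-56,2,0.0265,0]
    - [23,-56,2,0.0265,0]
    - [23,-56,2,0.0265,0]
    - [23,-56,2,0.0265,0]

```text
clock: 1.35
tcp_pos: [0.481, 0.038, 0.2653]
eef_rot: [180.0, -0.0, 172.6]
force: [1.1, 1.2, 0.6]
finger_gap: -0.0001
gripper_force: 0.0
```

>>> servo_tool:
  plan:
    - [0,0,0,0,0]
    - [0,0,0,0,0]

```text
clock: 1.6
tcp_pos: [0.4801, 0.0401, 0.265]
eef_rot: [180.0, -0.1, 172.5]
force: [-0.3, -0.0, 0.9]
finger_gap: 0.0003
gripper_force: 0.0
```

```bash
python3 - <<'E'
from h import *
from cell import read_state
import cv2,json
s=read_state();c=vision.camera_info('wrist');im=vision.snapshot('wrist')
print(s['clock'],s['tcp_pos'],s['eef_rot'],s['force'],c['origin'],c['orientation'])
json.dump({k:np.array(v).tolist() for k,v in c.items()},open('w1.json','w'))
cv2.imwrite('pics/w1.png',cv2.resize(im[:,:,::-1],None,fx=1.5,fy=1.5))
E
```

```text
1.6 [0.48011766 0.0401216  0.26497799] [ 1.79976537e+02 -6.75197482e-02  1.72473958e+02] [-0.30318774 -0.02617743  0.88777084] [0.41453344 0.04681581 0.39391056] [-1.50853722e+01 -2.67695432e-02  8.24692586e+01]
```

View pics/w1.png

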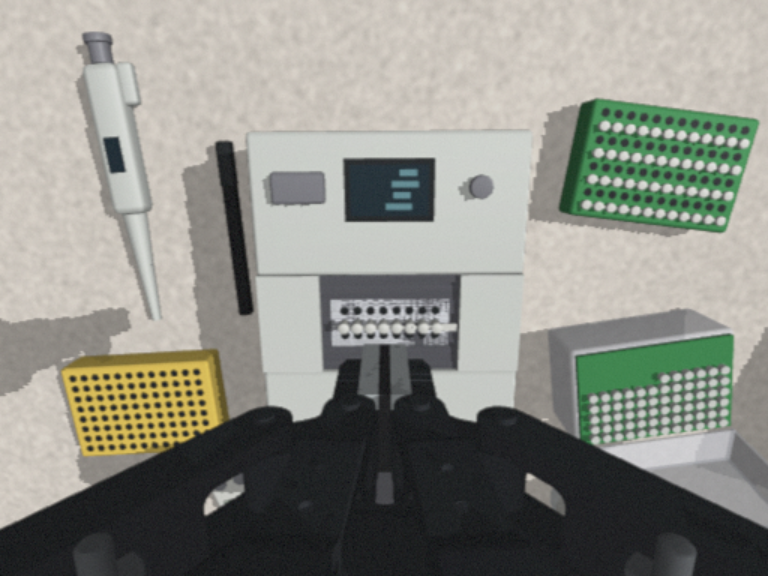

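The wrist view (1.5x) shows the start key at (298,187), the stop key at (481,187), the strip centre at about (396,328) and the front deck corners at (249,133) and (529,130).

```bash
python3 - <<'E'
from h import *
import json
np.set_printoptions(precision=4,suppress=True)
c=json.load(open('w1.json'))
g=lambda u,v,z:onz(c,u/1.5,v/1.5,z)
P={'st':g(298,187,.092),'sp':g(481,187,.092),'fr':g(249,133,.085),'fl':g(529,130,.085),'strip':g(396,328,.094),'bandl':g(523,272,.085),'bandr':g(257,274,.085)}
for k in P:print(k,P[k])
y=(P['sp']-P['st'])[:2];th=np.arctan2(-y[0],y[1]);x=np.array([np.cos(th),np.sin(th)]);print(np.hypot(*y),np.degrees(th))
m=(P['st']+P['sp'])[:2]/2
yv=np.array([-x[1],x[0]]);o=m+.088*x
for n,a,b in[('origin',0,0),('strip',5,0),('start',-88,-58),('hinge',105,0)]:print(n,o+a*x/1e3+b*yv/1e3)
E
```

```text
st [ 0.4228 -0.0083  0.092 ]
sp [0.4378 0.105  0.092 ]
fr [ 0.3867 -0.0339  0.085 ]
fl [0.4077 0.1385 0.085 ]
strip [0.5226 0.0408 0.094 ]
bandl [0.4976 0.1299 0.085 ]
bandr [ 0.4756 -0.0469  0.085 ]
0.11423878403581285 -7.532109833055872
origin [0.5175 0.0368]
strip [0.5225 0.0362]
start [ 0.4227 -0.0091]
hinge [0.6216 0.0231]
```

>>> servo_tool:
  plan:
    - [22,-2,-20,0,0]
    - [21,-1,-30,0,0]
    - [0,0,-45,0,0]
    - [0,0,-41,0,0]
    - [0,0,-10,0,0]

```text
clock: 2.28
tcp_pos: [0.5214, 0.0387, 0.1171]
eef_rot: [-180.0, -0.3, 172.7]
force: [0.3, 0.9, 1.5]
finger_gap: -0.0003
gripper_force: 0.0
```

>>> servo_tool:
  plan:
    - [0,0,-4,0,0]
    - [0,0,-3,0,0]
    - [0,0,-3,0,0]
    - [0,0,-3,0,0]

```text
clock: 2.78
tcp_pos: [0.5241, 0.0368, 0.1069]
eef_rot: [180.0, 0.1, 172.5]
force: [0.5, -0.6, 2.9]
finger_gap: 0.0002
gripper_force: 1.5
```

>>> servo_tool:
  plan:
    - [0,0,-2,0,0]
    - [0,0,-2,0,0]
    - [0,0,0,0,0]

```text
clock: 3.15
tcp_pos: [0.5241, 0.0368, 0.1024]
eef_rot: [180.0, 0.1, 172.5]
force: [0.3, 0.0, 1.3]
finger_gap: -0.0004
gripper_force: 0.7
```

>>> servo_tool:
  plan:
    - [0,0,-2,0,0]
    - [0,0,-2,0,0]
    - [0,0,0,0,0]

```text
clock: 3.52
tcp_pos: [0.5241, 0.0368, 0.0999]
eef_rot: [180.0, 0.1, 172.5]
force: [-2.7, -0.1, 17.2]
finger_gap: -0.0001
gripper_force: 8.7
```

>>> servo_tool:
  plan:
    - [0,0,-2,0,0]
    - [0,0,0,0,0]

```text
clock: 3.78
tcp_pos: [0.5242, 0.0368, 0.0996]
eef_rot: [180.0, 0.1, 172.5]
force: [-5.7, -1.4, 34.6]
finger_gap: -0.0001
gripper_force: 17.1
```

>>> servo_tool:
  plan:
    - [0,0,25,0,0]
    - [0,0,50,0,0]
    - [0,0,50,0,0]
    - [0,0,50,0,0]
    - [0,0,50,0,0]

```text
clock: 4.4
tcp_pos: [0.5226, 0.0366, 0.3224]
eef_rot: [-180.0, -0.1, 172.5]
force: [0.6, -0.0, -0.5]
finger_gap: -0.0001
gripper_force: 0.0
```

>>> servo_tool:
  plan:
    - [41,-6,3,0,0]
    - [41,-6,0,0,0]
    - [41,-5,0,0,0]
    - [41,-5,0,0,0]
    - [0,0,0,0,0]

```text
clock: 5.03
tcp_pos: [0.6887, 0.0139, 0.3218]
eef_rot: [-179.9, -0.1, 172.4]
force: [-0.4, 0.1, -0.2]
finger_gap: 0.0002
gripper_force: 0.0
```

```bash
python3 - <<'E'
from cell import read_state,vision
import cv2
s=read_state();print(s['clock'],s['tcp_pos'],s['force'])
im=vision.snapshot('side')[:,:,::-1];cv2.imwrite('pics/s2.png',cv2.resize(im[50:250,150:350],None,fx=3,fy=3))
E
```

```text
5.025 [0.68870644 0.01392847 0.32175748] [-0.44767712  0.14776469 -0.18302019]
```

View pics/s2.png

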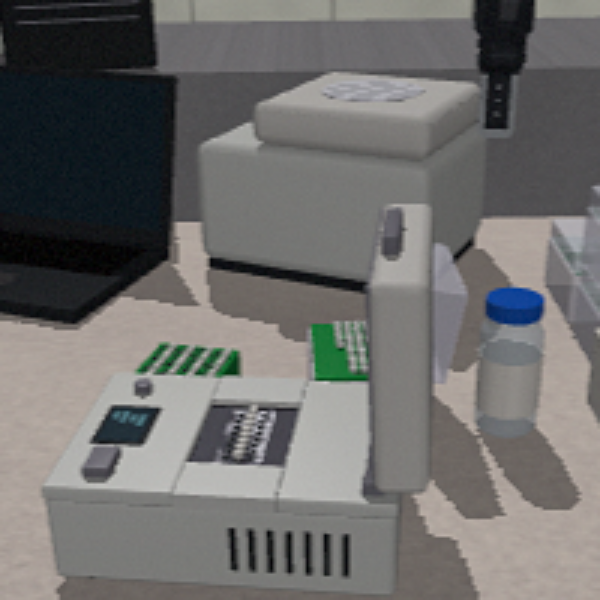

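The strip looks seated. The lid is roughly upright and the fingers hang about 20 mm clear behind it.

>>> servo_tool:
  plan:
    - [0,0,-40,0,0]
    - [0,0,-40,0,0]
    - [0,0,-21,0,0]
    - [-9,1,0,0,0]
    - [-9,1,0,0,0]

```text
clock: 5.7
tcp_pos: [0.6688, 0.0171, 0.2246]
eef_rot: [180.0, 0.1, 172.5]
force: [0.8, 0.1, 0.5]
finger_gap: -0.0002
gripper_force: 0.0
```

>>> servo_tool:
  plan:
    - [-10,1.5,2,0,0]
    - [-11,1.5,3,0,0]
    - [-12,1.5,1,0,0]
    - [-12,1.5,0,0,0]
    - [0,0,0,0,0]

```text
clock: 6.32
tcp_pos: [0.624, 0.0229, 0.2306]
eef_rot: [180.0, 0.0, 172.5]
force: [0.4, 0.0, 1.5]
finger_gap: 0.0001
gripper_force: 0.9
```

>>> servo_tool:
  plan:
    - [-12,1.5,-4,0,0]
    - [-12,1.5,-4,0,0]
    - [-12,1.5,-4,0,0]
    - [-11,1.5,-5,0,0]
    - [0,0,0,0,0]

```text
clock: 6.95
tcp_pos: [0.5764, 0.0291, 0.2124]
eef_rot: [180.0, -0.1, 172.5]
force: [-0.7, -1.0, 0.0]
finger_gap: -0.0001
gripper_force: 0.0
```

```bash
python3 - <<'E'
from cell import read_state,vision
import cv2
s=read_state();print(s['clock'],s['tcp_pos'],s['force'])
im=vision.snapshot('side')[:,:,::-1];cv2.imwrite('pics/s3.png',cv2.resize(im[50:250,130:330],None,fx=2.5,fy=2.5))
E
```

```text
6.95 [0.57636582 0.0290871  0.21243459] [-0.72179021 -0.98051102  0.04052233]
```

View pics/s3.png

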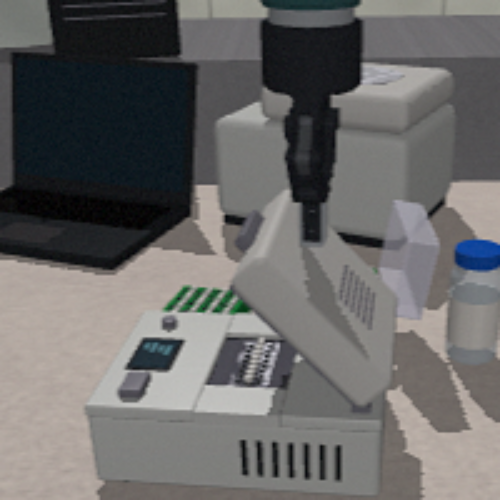

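The lid is leaning at about 0.8 rad with the fingertips on its outer face, so I'll keep following the arc.

>>> servo_tool:
  plan:
    - [-10,1.4,-6,0,0]
    - [-10,1.4,-7,0,0]
    - [-9,1.2,-8,0,0]
    - [-9,1.2,-9,0,0]
    - [-7,1,-10,0,0]

```text
clock: 7.62
tcp_pos: [0.5316, 0.0349, 0.1719]
eef_rot: [-180.0, -0.1, 172.5]
force: [-2.0, -0.7, 4.7]
finger_gap: -0.0002
gripper_force: 1.9
```

>>> servo_tool:
  plan:
    - [-7,1,-11,0,0]
    - [-5,0.7,-11,0,0]
    - [-3,0.4,-6,0,0]
    - [0,0,-4,0,0]
    - [0,0,0,0,0]

```text
clock: 8.25
tcp_pos: [0.5182, 0.0374, 0.14]
eef_rot: [180.0, 0.0, 172.5]
force: [-0.2, 0.6, -0.1]
finger_gap: -0.0003
gripper_force: 0.0
```

>>> servo_tool:
  plan:
    - [0,0,-2,0,0]
    - [0,0,-2,0,0]
    - [0,0,0,0,0]

```text
clock: 8.62
tcp_pos: [0.5187, 0.0374, 0.1389]
eef_rot: [179.9, 0.2, 172.5]
force: [-5.2, 0.3, 22.9]
finger_gap: -0.0003
gripper_force: 11.4
```

>>> servo_tool:
  plan:
    - [0,0,-2,0,0]
    - [0,0,0,0,0]

```text
clock: 8.88
tcp_pos: [0.5187, 0.0374, 0.1388]
eef_rot: [179.9, 0.2, 172.5]
force: [-10.8, 0.0, 40.3]
finger_gap: -0.0001
gripper_force: 20.2
```

>>> servo_tool:
  plan:
    - [0,0,20,0,0]
    - [0,0,25,0,0]
    - [-32,-16,0,0,0]
    - [-32,-15,0,0,0]
    - [-31,-15,0,0,0]

```text
clock: 9.5
tcp_pos: [0.4224, -0.0092, 0.1796]
eef_rot: [180.0, 0.1, 172.5]
force: [0.9, 0.5, 0.0]
finger_gap: 0.0001
gripper_force: 0.0
```

>>> servo_tool:
  plan:
    - [0,0,-25,0,0]
    - [0,0,-25,0,0]
    - [0,0,-12,0,0]
    - [0,0,0,0,0]

```text
clock: 10.0
tcp_pos: [0.4226, -0.0089, 0.1169]
eef_rot: [-180.0, -0.1, 172.5]
force: [0.0, 0.1, 0.4]
finger_gap: -0.0001
gripper_force: 0.0
```

```bash
python3 - <<'E'
from cell import read_state,vision
import cv2
s=read_state();print(s['clock'],s['tcp_pos'],s['force'])
im=vision.snapshot('side')[:,:,::-1];cv2.imwrite('pics/s4.png',cv2.resize(im[100:260,130:330],None,fx=3.5,fy=3.5))
E
```

```text
10.0 [ 0.42257959 -0.00889014  0.11688086] [0.01840696 0.07455192 0.37303042]
```

View pics/s4.png

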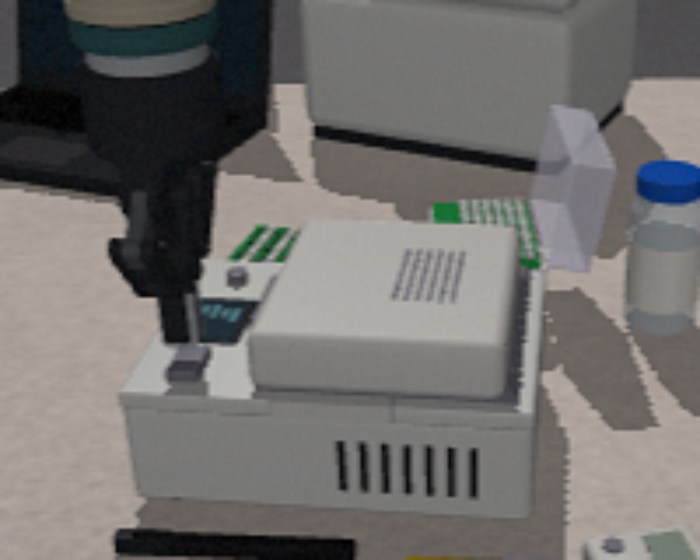

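The lid is flat and shut. The fingertips are about 11 mm above the start key and perhaps 3 mm towards the robot, so I'll nudge them and press.

>>> servo_tool:
  plan:
    - [3,0,-4,0,0]
    - [0,0,-4,0,0]
    - [0,0,-3,0,0]
    - [0,0,-3,0,0]
    - [0,0,-2,0,0]

```text
clock: 10.68
tcp_pos: [0.4257, -0.0089, 0.1013]
eef_rot: [180.0, 0.0, 172.5]
force: [0.1, 1.1, 4.5]
finger_gap: 0.0
gripper_force: 2.3
```

>>> servo_tool:
  plan:
    - [0,0,-2,0,0]
    - [0,0,0,0,0]

```text
clock: 10.92
tcp_pos: [0.4257, -0.0089, 0.1006]
eef_rot: [180.0, 0.1, 172.5]
force: [-2.6, 1.0, 21.2]
finger_gap: 0.0001
gripper_force: 10.6
```

Force rose to 21 N against the stop, so the key is fully down. Next I'll release it and retreat.

>>> servo_tool:
  plan:
    - [0,0,10,0,0]
    - [0,0,40,0,0]
    - [0,0,50,0,0]
    - [0,0,50,0,0]
    - [0,0,0,0,0]

```text
clock: 11.55
tcp_pos: [0.4278, -0.0089, 0.2525]
eef_rot: [179.9, 0.4, 172.5]
force: [-0.5, -0.3, 0.3]
finger_gap: 0.0002
gripper_force: 0.0
```

```bash
python3 - <<'E'
from cell import read_state,vision
import cv2
s=read_state();print(s['clock'],s['tcp_pos'],s['force'])
im=vision.snapshot('side')[:,:,::-1];cv2.imwrite('pics/s5.png',cv2.resize(im[100:325,90:370],None,fx=2.5,fy=2.5))
E
```

```text
11.55 [ 0.42775874 -0.00891187  0.25249992] [-0.5002984  -0.33363039  0.27199832]
```

View pics/s5.png

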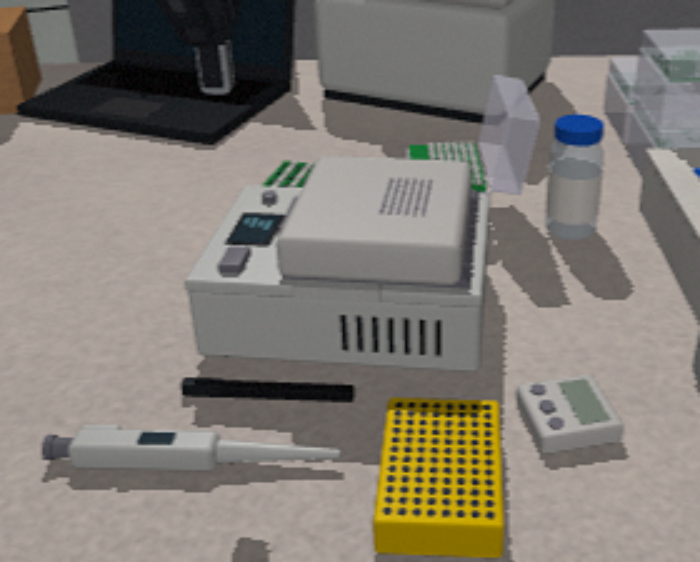

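The lid is shut, the start key (235,260) is back up, the other things are where they were and the arm is clear.

```bash
python3 -c "
from cell import arm
print(arm.close_job())"
```

```text
the job is handed in; nothing more can be done
None
```

The tube strip is pressed down until it stopped, the lid is shut, and the start key was pressed to its stop and released; the stop key and the other things on the bench were left alone, and the job is handed in at about 11.6 s.

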